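# Nip up a pump casting with the guarded clamp knob

### The arm

A 7-joint arm with a two-finger parallel gripper is mounted at the origin on the work surface. World frame = base frame: x ahead of the robot, y to its left, z up, the work surface at z = 0. Lengths are in m, angles in degrees, forces in N, time in s.
With the tool pointing down it reaches from about 0.425 to 0.875 m from the base axis. Payload 4.7 kg.
Tool frame: the origin (TCP) lies between the finger pads; the fingertips stand 19 mm ahead of it and the grasp point (between the pads) is the TCP; x points along the fingers, z is the direction in which the jaws open and shut, and the axes are right-handed (so a half turn about x gives the same grasp; the last joint's range is limited). The gripper opens to 87 mm and grips with 3 to 60 N. Pads are 19 mm wide; open, the fingers measure 117 mm over their backs; the gripper's body (75 mm by 190 mm) begins 51 mm behind the grasp point.
Start: joints at [73.574, 18.392, -4.016, 83.108, 1.295, 78.541, -3.26], TCP at [0.193, -0.621, 0.242] pointing down, gripper open.
Joint ranges: [-163.93, 163.93], [-17.29, 119.83], [-79.2, 71.16], [3.27, 140.29], [-89.18, 269.18], [5.43, 117.66], [-154.24, 154.24]. Speed limits (degrees/s): [147.25, 147.25, 180, 180, 180, 180, 180].

### API

Orientations are given as [roll, pitch, yaw] about the fixed x, y, z axes, in that order (R = Rz(yaw) Ry(pitch) Rx(roll)).
In Python, from cell import monitor, read_camera, camera_model, env, regions_of gives the robot as it stands. The module is installed in compiled form; this text tells all that it offers.
- The arm moves only by the tool step_arm, never from a script. Its argument "deltas" is a list of rows, each a list of 5 numbers: the gripper's target within -1 to 1 (fully open at 1, half-way at 0, shut at -1), then the shift along the tool's x, y, z in m, then the turn about the tool's x in degrees. A call has 1 to 12 rows; each row is the pose to reach, as a shift and turn from the pose commanded when the call began, along the tool's axes at that moment; what a row does not reach only later rows make up. A row lasts 1/8 s, in which the tool goes at most 62.5 mm and 10.7 degrees, less where a joint would pass 70% of its speed; a pose out of reach is approached as far as the arm can. A call with a gripper value outside its range is refused whole. The fingers move at their own pace and stop on an object; "newtons" is the grip in N (left out, the last holds). Time passes only in rows, so rows that repeat a pose let the fingers close. It gives the time, the measured TCP pose, the force and the opening at its end, in the units of the state.
- monitor.get_obs(): the state, without advancing time (a new reading comes with each control period).
- read_camera(name): name is "side" or "top"; returns (picture, depth): 420x560x3 uint8, red, green, blue; 420x560 float32, m along the optical axis (not along the pixel's ray), 0 where there is no reading.
- camera_model(name): a dict with "fx", "fy", "cx", "cy" (pixels), "xyz" and "attitude" of the camera in the world. Camera axes: x right, y down, z forward; pixel columns grow to the right and rows downward; lengths in m; the calibration is good to about 2 mm. A picture is of the moment at which its call begins. camera_model takes no time and is no camera call.
- env.sign_off(): hands the job in, once; it reports no verdict.
Trained networks look in the newest picture that a camera, given by its name, has taken for a name from the list of things; names that differ only in an ending like _2 or _b are one class to them, and where a whole thing is asked for, a point or a joint stands for the part that bears it (a point fixed in the world has none). Each returns a list of dicts, best first, with "p" (0 to 1); they miss things now and then, are a little off and sometimes report something else, mostly with a low value. They report only what shows in the picture. A call takes as long as a camera call. They do not tell look-alikes from the thing itself.
- regions_of(camera, thing): "pixels" (420x560 bool, what is visible of it) and "pixel" ([column, row] in pixels, amid what is visible of it).
The state is a dict: "time_s": time; "qpos": joint angles; "joint_velocities": joint speeds; "effort": joint torques, N m; "tool_pos": TCP position; "tool_rot": TCP orientation; "force": force on the tool from outside, world axes, zero at the start; "wrist_torque": the same for the moment, N m; "grip_width": finger opening in m.
Only numpy, scipy, OpenCV 4.12 (cv2) and the standard library are available. Lean on these libraries where they do the work, as an engineer would, in place of code of your own. Each camera call takes 0.05 s, during which the arm holds its last target. There are 200 camera calls.

### The job

Put the small aluminium pump casting down flat in the bench clamp, between the rubber-faced jaw and the fixed stop, and let go of it. Then reach into the steel guard and turn the clamp knob clockwise until you feel the jaw bite on the casting, and about 20 degrees more: held firmly, not crushed. Do not lean on the guard and leave the other things on the bench where they are.

Things in the scene. Friction and masses are not known exactly. Their poses are not given: they have to be found in the camera images.
- fixture: The bench clamp, grey iron, bolted down. Origin on the bench top; z up, +y runs from the guarded knob towards the fixed stop. Base plate 130 mm in x, from y = -130 to +100 mm, 20 mm thick: its top (z = 20 mm) is the bed the casting stands on, between jaw and stop (both centred on x = 0).
- bed (a point): Point on the bed's top at x = 0, y = 38 mm in the clamp's frame, axes as the clamp's. On its +y side a dark steel stop block (80 mm wide in x, 22 mm thick, top at z = 42 mm) stands across the bed; it has been bolted so that its face, towards -y, lies somewhere between y = 62 and 68 mm in the clamp's frame.
- jaw: The springy rubber-faced moving jaw: 50 mm (x) x 10 x 18 mm, z = 22 to 40 mm. Origin at bench level in the plane of its face, which looks to +y and lies at y = 10 mm + 8 mm per rad of the knob in the clamp's frame. With the casting against the stop it presses about 1 N per degree of further knob turn (57 N per rad); over 36 N harms the casting, under 8 N is loose.
- guard: Square sheet-steel guard round the knob, fixed to the clamp (same origin and axes). Open at the top; pocket 86 x 86 mm inside, centred at x = 0, y = -75 mm in the clamp's frame; walls 6 mm thick, lip at z = 80 mm, pocket floor at z = 30 mm. Fingers opened to 25 to 40 mm fit in and can turn with the knob; fully opened they do not. Over 20 N on it is leaning.
- knob_grip (a point): Point to grip, on the knob's turning axis, 56 mm above the bench. The knob is a plain black bar 48 mm long (along this point's x), 14 mm thick (along y), from z = 36 to 68 mm, so its top is 12 mm below the guard's lip. Turns with the knob.
- knob (a joint): Knob angle in rad, growing clockwise from above; 0 = jaw fully back, bar along the clamp's x; end of travel 3.3. Starts at 0 to 0.4. Stays where it is left (even friction about 0.3 N m); once the jaw bites, the torque to turn it rises by about 0.046 N m per 0.1 rad. The whole closing takes 1 to 2.7 rad of turn, so more than one grasp may be needed.
- casting: The pump casting, bare aluminium, about 0.3 kg: a rectangular foot 60 mm (x) x 40 mm (y) x 24 mm high with a round boss on top, 30 mm in diameter, from 24 to 56 mm high. Origin at the centre of its underside, z up. It goes in the clamp with its 40 mm width between jaw and stop (long side along the clamp's x, either way round), its middle on the clamp's x = 0.
- jar: Pale jar with a red lid, 64 mm in diameter, 100 mm high. Leave alone.
- tin: Blue and white tin, 72 mm in diameter, 105 mm high. Leave alone.
- bearing: Steel bearing ring, 52 mm across, 16 mm high, lying flat. Leave alone.
- wrench: Wrench 180 mm long lying flat. Leave alone.
There are look-alikes about, which are no part of the job. Of the things like the casting, leave any that is green or turquoise; of the rest the smaller one is meant.

How it is judged:
By the outcome, as a careful person would: the job done as asked, in the order asked, and still so for the second after the job is handed in, with the robot touching nothing.
It also fails if it takes over 72 s, if anything falls off the work surface, if the arm or the gripper's body presses on something with over 40 N, if the wrist force passes 120 N, or if a joint passes its speed limit or range.

## Working session

There is one attempt and no reset: what is moved stays moved. The work goes in short steps, Python scripts to look and compute and a tool call to move; the robot and the scene stay as the last step left them, time stands still between calls to the robot, and variables do not carry over. Pictures are saved under pics/ and viewed, about 8 in all and at most 12, crops included, and the job is handed in when it is done.

Besides the shell and the picture viewer there is one more tool, called after "Emit:" as name(argument=value, ...), one argument or row to a line, values as JSON. step_arm: Moves the arm, as the interface text tells. Its arguments: {"type":"object","properties":{"deltas":{"type":"array"},"newtons":{"type":"number"}},"required":["deltas"]}

```bash
mkdir -p pics
cat > h.py <<'E'
import numpy as np, cv2
from scipy.spatial.transform import Rotation as R
from cell import monitor, read_camera, camera_model, env, regions_of
def cam(n):
    m=camera_model(n); a=np.array(m["attitude"],float)
    Rm=a if a.shape==(3,3) else R.from_euler('xyz',a,degrees=True).as_matrix()
    return m,Rm
def cloud(n,d):
    m,Rm=cam(n); v,u=np.indices(d.shape)
    p=np.stack([(u-m["cx"])/m["fx"]*d,(v-m["cy"])/m["fy"]*d,d],-1)
    w=p@Rm.T+np.array(m["xyz"]); w[d<=0]=np.nan; return w
def proj(n,P):
    m,Rm=cam(n); c=(np.atleast_2d(P)-np.array(m["xyz"]))@Rm
    return np.c_[c[:,0]/c[:,2]*m["fx"]+m["cx"],c[:,1]/c[:,2]*m["fy"]+m["cy"]]
def save(n,im,s=1.4): cv2.imwrite("pics/"+n,cv2.resize(im[...,::-1],None,fx=s,fy=s))
E
python3 - <<'E'
from h import *
print(monitor.get_obs())
for n in("top","side"):
    print(camera_model(n))
    im,d=read_camera(n); save(n+"0.png",im); w=cloud(n,d); np.savez("/tmp/"+n,im=im,d=d,w=w)
    for t in("casting","fixture","jaw","guard","knob_grip","jar","tin"):
        for r in regions_of(n,t)[:4]:
            p=w[r["pixels"]]; print(n,t,round(r["p"],2),np.round(r["pixel"]),r["pixels"].sum(),np.round(np.nanmedian(p,0),3),np.round(np.nanmax(p[:,2]),3))
E
```

```text
{'time_s': 0.0, 'qpos': array([73.5739788 , 18.43916597, -4.0165807 , 83.17630182,  1.2936619 ,
       78.53937305, -3.25922728]), 'joint_velocities': array([ 0.0856273 ,  0.0274319 , -0.03376491, -0.06215839,  0.07647601,
       -0.07833014,  0.00602291]), 'effort': array([ 4.96910325e-04, -4.91293788e+01, -4.03623031e-01, -3.12533033e+01,
       -6.39680726e-02,  4.38070914e-02,  1.81966166e-04]), 'tool_pos': array([ 0.1923946 , -0.62032788,  0.24044813]), 'tool_rot': array([-177.85241324,   89.89025571,  109.38488985]), 'force': array([ 0.41731861, -0.36732958,  0.75143098]), 'wrist_torque': array([ 0.01716839, -0.02361368,  0.05291499]), 'grip_width': 0.08666641957956384}
{'fx': 458.8697975420834, 'fy': 458.8697975420834, 'cx': 279.7416078347981, 'cy': 207.44054341956596, 'xyz': array([ 0.30090227, -0.00791598,  1.48599517]), 'attitude': array([-169.77905209,    0.98953694,  -91.22428379])}
top casting 0.83 [242. 218.] 397 [0.528 0.133 0.033] 0.082
top casting 0.73 [223. 258.] 450 [0.406 0.179 0.033] 0.082
top casting 0.69 [171. 217.] 230 [0.54  0.36  0.025] 0.062
top casting 0.5
[... 761 characters left out ...]
1129, 1.12503713, 0.78150405]), 'attitude': array([-121.95566443,    1.41292831, -167.27113573])}
side casting 0.91 [278. 288.] 678 [0.515 0.262 0.025] 0.061
side casting 0.74 [252. 325.] 714 [0.542 0.379 0.026] 0.061
side casting 0.7 [282. 250.] 790 [0.532 0.154 0.033] 0.077
side casting 0.61 [334. 270.] 1060 [0.409 0.202 0.033] 0.08
side fixture 0.63 [292. 188.] 2413 [ 0.57  -0.17   0.031] 0.085
side guard 0.77 [297. 170.] 1089 [ 0.577 -0.182  0.062] 0.085
side guard 0.35 [208. 354.] 880 [0.606 0.463 0.008] 0.014
side knob_grip 0.59 [290. 168.] 55 [ 0.582 -0.218  0.067] 0.072
side jar 0.88 [304. 142.] 558 [ 0.568 -0.401  0.067] 0.106
side tin 0.63 [206. 239.] 1407 [0.702 0.171 0.072] 0.109
```

View pics/top0.png

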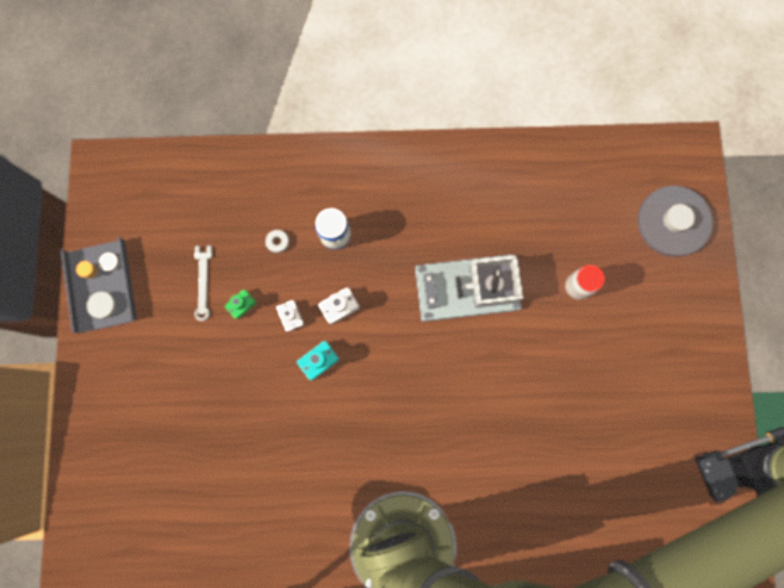

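Run:
```python
from h import *
a=np.load("/tmp/side.npz")["im"]; b=np.load("/tmp/top.npz")["im"]
A=cv2.resize(a[225:350,225:375],(600,500)); cv2.imwrite("pics/crop1.png",A[...,::-1])
T=np.load("/tmp/top.npz");w=T["w"]
B=cv2.resize(b[160:250,295:400],(700,600),interpolation=cv2.INTER_CUBIC);cv2.imwrite("pics/crop2.png",B[...,::-1])
```

```text
(no output)
```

View pics/crop1.png

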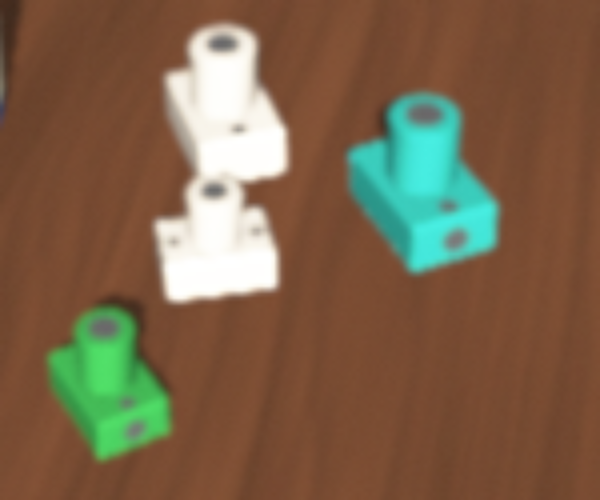

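View pics/crop2.png

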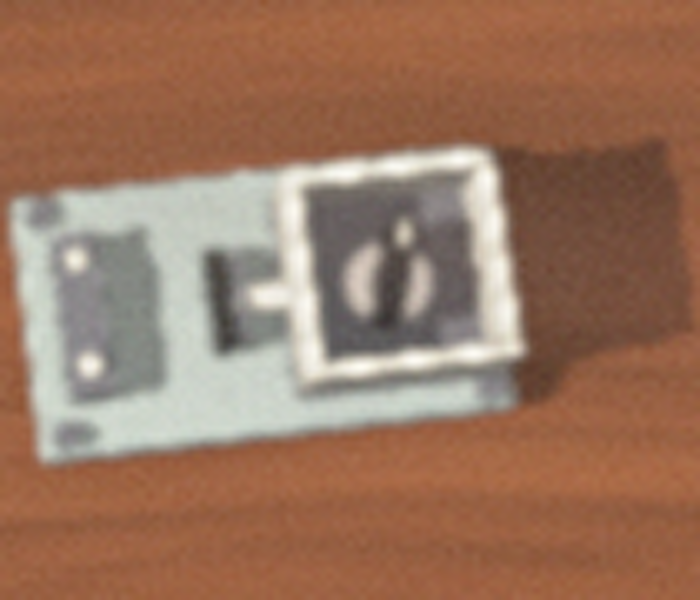

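The top picture shows the clamp at about (339,205), guard to the right. Things like the casting, in top pixels: large white (242,218), turquoise (223,258), green (171,217) and small white (205,225). The small white one, about (0.51,0.25), is the target; the side crop confirms it, showing it at crop (215,240). In the clamp crop the bar's knob angle is roughly 15°.

```bash
cat >> h.py <<'E'
def pose():
    o=monitor.get_obs(); return np.array(o["tool_pos"]),R.from_euler('xyz',o["tool_rot"],degrees=True).as_matrix(),o
def plan(target,ang=None):
    """shift in tool axes and turn about tool x so that opening axis lies at world angle ang (mod 180)"""
    p,M,o=pose(); s=M.T@(np.array(target)-p); z=M[:,2]; a=np.degrees(np.arctan2(z[1],z[0]))
    t=None
    if ang is not None:
        t=-((ang-a+90)%180-90)   # tool x down: + turn is clockwise from above
    print("pos",np.round(p,4),"zang",round(a,1),"q",np.round(o["qpos"],1),"grip",round(o["grip_width"],4),"t",o["time_s"]); print("shift",np.round(s,4),"turn",t)
E
cat > clamp.py <<'E'
from h import *
from scipy.optimize import least_squares
px=np.array([[10,200],[40,462],[517,405],[278,172],[492,147],[524,355],[305,385]])/6.667+[295-.5,160-.5]
M=np.array([[65,100,20],[-65,100,20],[-65,-130,20],[49,-26,80],[49,-124,80],[-49,-124,80],[-49,-26,80]])/1e3
def T(q,P): return np.asarray(P)@R.from_euler('z',q[2]).as_matrix().T+[q[0],q[1],0]
if __name__=="__main__":
    r=least_squares(lambda q:(proj("top",T(q,M))-px).ravel(),[.57,-.15,0]); q=r.x
    print("clamp",q[:2],np.degrees(q[2]),np.round(r.fun.reshape(-1,2),1).tolist()); np.save("/tmp/q",q)
    for n in("top","side"):
        Z=np.load(f"/tmp/{n}.npz"); w=Z["w"]; im=Z["im"].astype(int)
        lip=w[(w[...,2]>.072)&(w[...,2]<.095)&(abs(w[...,0]-.575)<.09)&(abs(w[...,1]+.222)<.09)]
        rc=cv2.minAreaRect(lip[:,:2].astype(np.float32)); print(n,"lip",rc,"pred",T(q,[0,-.075,.08]))
        near=np.hypot(w[...,0]-.509,w[...,1]-.246)<.05
        f=w[near&(w[...,2]>.018)&(w[...,2]<.03)]; b=w[near&(w[...,2]>.05)]
        print(n,"foot",cv2.minAreaRect(f[:,:2].astype(np.float32)),"boss",b[:,:2].mean(0),(b[:,:2].max(0)+b[:,:2].min(0))/2,len(f),len(b))
    plan([.509,.246,.2])
E
python3 clamp.py
```

```text
clamp [ 0.56857053 -0.14781301] 5.410718515170125 [[-0.2, 0.1], [0.3, -0.0], [-0.3, 0.2], [0.5, 0.4], [-0.5, 0.5], [-0.6, -0.1], [0.8, -0.9]]
top lip ((0.57584148645401, -0.2227250039577484), (0.0990397036075592, 0.09912720322608948), 5.525059700012207) pred [ 0.57564262 -0.22247884  0.08      ]
top foot ((0.5130568146705627, 0.24994580447673798), (0.06058310344815254, 0.04027341306209564), 23.516082763671875) boss [0.51340975 0.24981206] [0.51360098 0.2500719 ] 143 70
side lip ((0.5789688229560852, -0.2195739448070526), (0.09855669736862183, 0.1091151162981987), 4.653982639312744) pred [ 0.57564262 -0.22247884  0.08      ]
side foot ((0.5160989761352539, 0.2531358599662781), (0.0608958899974823, 0.04615067318081856), 20.163251876831055) boss [0.51628018 0.25384962] [0.51670668 0.25076057] 281 127
pos [ 0.1926 -0.6208  0.2416] zang -72.8 q [73.6 18.4 -4.  83.1  1.3 78.5 -3.3] grip 0.0869 t 0.8
shift [ 0.0415  0.559  -0.7342] turn None
```

Emit:
step_arm(
  deltas=[
    [1,0,0.045,-0.036,-8],
    [1,0,0.09,-0.071,-16],
    [1,0,0.135,-0.107,-24],
    [1,0,0.18,-0.142,-32],
    [1,0,0.225,-0.178,-40],
    [1,0,0.27,-0.214,-48],
    [1,0,0.315,-0.249,-56],
    [1,0,0.36,-0.285,-64],
    [1,0,0.405,-0.32,-72],
    [1,0,0.45,-0.356,-80],
    [1,0,0.495,-0.392,-88],
    [1,0,0.51,-0.45,-96],
  ],
)

```text
time_s: 2.3
tool_pos: [0.548, -0.0387, 0.2413]
tool_rot: [31.0, 89.9, 54.4]
force: [0.1, 0.2, -0.7]
grip_width: 0.0871
```

Run:
```python
from h import *
plan([.5145,.2505,.12],23)
```

```text
pos [ 0.548  -0.0387  0.2413] zang 23.4 q [ 37.7   9.1 -40.1  96.5   5.9  76.5  20.1] grip 0.0871 t 2.3
shift [0.1217 0.2786 0.0841] turn 0.44026668613049935
```

Emit:
step_arm(
  deltas=[
    [1,0.0,0.046,0.014,0],
    [1,0.0,0.093,0.028,0],
    [1,0.01,0.139,0.042,0],
    [0.6,0.03,0.186,0.056,0],
    [0.4,0.06,0.232,0.07,0],
    [0.4,0.09,0.279,0.084,0.4],
    [0.4,0.12,0.279,0.084,0.4],
    [0.4,0.12,0.279,0.084,0.4],
  ],
)

```text
time_s: 3.3
tool_pos: [0.5118, 0.249, 0.1194]
tool_rot: [179.0, 89.7, -158.1]
force: [0.4, -0.4, 0.5]
grip_width: 0.0614
```

Run:
```python
from h import *
for n in("top","side"):
    im,d=read_camera(n); w=cloud(n,d)
    near=np.hypot(w[...,0]-.514,w[...,1]-.25)<.05
    f=w[near&(w[...,2]>.018)&(w[...,2]<.03)];b=w[near&(w[...,2]>.05)&(w[...,2]<.065)]
    print(n,cv2.minAreaRect(f[:,:2].astype(np.float32)),b.mean(0) if len(b) else 0)
    if n=="side": cv2.imwrite("pics/s1.png",cv2.resize(im[190:340,190:390],(800,600))[...,::-1])
plan([.5145,.2505,.048],23)
```

```text
top ((0.0, 0.0), (0.0, 0.0), 0.0) 0
side ((0.5160217881202698, 0.2527464032173157), (0.06134437024593353, 0.04309113696217537), 24.376474380493164) [0.51618276 0.25427449 0.05589059]
pos [0.5141 0.249  0.1222] zang 22.8 q [ 12.3  20.5 -48.3 101.5  16.8  65.5 -18.5] grip 0.0611 t 3.4
shift [0.0742 0.0012 0.0009] turn -0.23228407061287726
```

View pics/s1.png

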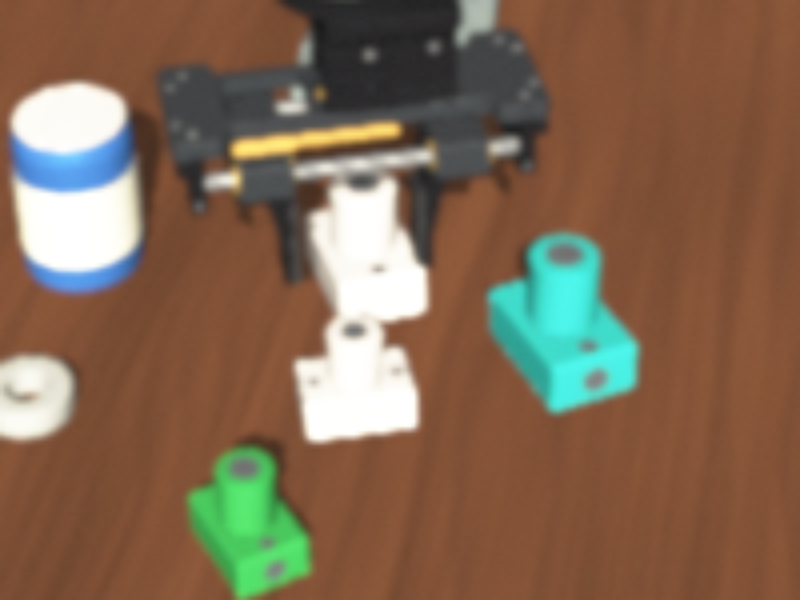

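The fingers at crop (290,230) and (425,220) straddle the small casting's boss at (355,350). The tin and the turquoise casting are clear. Going down to grip.

Emit:
step_arm(
  deltas=[
    [0.4,0.025,0.001,0.001,0],
    [0.4,0.05,0.001,0.001,0],
    [0.4,0.065,0.001,0.001,0],
    [0.4,0.073,0.001,0.001,0],
    [0.4,0.073,0.001,0.001,0],
    [-0.6,0.073,0.001,0.001,0],
    [-0.6,0.073,0.001,0.001,0],
    [-0.6,0.073,0.001,0.001,0],
    [-0.6,0.073,0.001,0.001,0],
    [-0.6,0.073,0.001,0.001,0],
  ],
  newtons=20,
)

```text
time_s: 4.65
tool_pos: [0.5142, 0.251, 0.0487]
tool_rot: [-6.1, 90.0, 16.8]
force: [0.8, 0.2, 1.2]
grip_width: 0.0293
```

Run:
```python
from h import *
from clamp import T
q=np.load("/tmp/q.npy")
plan([.5145,.2505,.16],23); print(T(q,[0,.038,.02]))
```

```text
pos [0.5142 0.251  0.0487] zang 22.8 q [  9.5  25.9 -45.8 104.8  21.6  58.4 -22.1] grip 0.0293 t 4.65
shift [-1.113e-01 -6.000e-04  1.000e-04] turn -0.16052011336729777
[ 0.56498734 -0.10998233  0.02      ]
```

Emit:
step_arm(
  deltas=[
    [-0.6,-0.04,0,0,0],
    [-0.6,-0.08,0,0,0],
    [-0.6,-0.111,-0.02,-0.005,0],
    [-0.6,-0.111,-0.07,-0.018,4],
    [-0.6,-0.111,-0.12,-0.032,8],
    [-0.6,-0.111,-0.17,-0.045,12],
    [-0.6,-0.111,-0.22,-0.058,16],
    [-0.6,-0.111,-0.27,-0.071,17.8],
    [-0.6,-0.111,-0.32,-0.084,17.8],
    [-0.6,-0.111,-0.353,-0.093,17.8],
    [-0.6,-0.111,-0.353,-0.093,17.8],
    [-0.6,-0.111,-0.353,-0.093,17.8],
  ],
)

```text
time_s: 6.15
tool_pos: [0.5645, -0.1095, 0.1586]
tool_rot: [135.8, 89.9, 140.8]
force: [-0.4, 1.5, -3.6]
grip_width: 0.0295
```

Run:
```python
from h import *
for n in("side","top"):
    im,d=read_camera(n); w=cloud(n,d)
    near=(np.hypot(w[...,0]-.565,w[...,1]+.11)<.055)&(w[...,2]>.09)&(w[...,2]<.15)
    f=w[near];b=im.astype(int)
    k=near&(b.min(-1)>170); p=w[k]; print(n,len(p))
    if len(p)>20: print(p.min(0),p.max(0)); print(cv2.minAreaRect(p[:,:2].astype(np.float32)))
    if n=="side": cv2.imwrite("pics/s2.png",cv2.resize(im[80:230,200:400],(800,600))[...,::-1])
plan([.565,-.11,.0685],5.4)
```

```text
side 301
[ 0.53441425 -0.12650258  0.11139814] [ 0.59713187 -0.08306941  0.14984295]
((0.5651221871376038, -0.10292843729257584), (0.06034567952156067, 0.0419149175286293), 5.915146827697754)
top 0
pos [ 0.5649 -0.1087  0.1591] zang 5.2 q [ 40.   16.  -36.9  98.9  10.2  68.5   5.6] grip 0.0292 t 6.25
shift [ 0.0906 -0.0014  0.    ] turn -0.22369048190492435
```

View pics/s2.png

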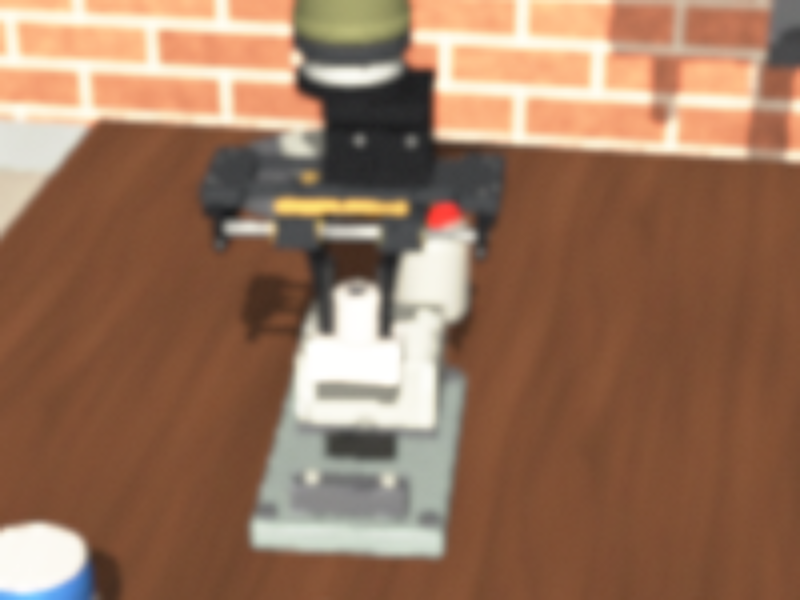

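Run:
```python
from h import *
q=np.load("/tmp/q.npy"); Rz=R.from_euler('z',q[2]).as_matrix()
for n in("top","side"):
    w=np.load(f"/tmp/{n}.npz")["w"]; c=(w-[q[0],q[1],0])@Rz
    for name,ylo,yhi in(("stop",.05,.1),("jaw",-.01,.04)):
        m=(abs(c[...,0])<.02)&(c[...,1]>ylo)&(c[...,1]<yhi)&(c[...,2]>.033)&(c[...,2]<.05)
        p=c[m]; print(n,name,len(p),np.round(np.percentile(p[:,1],[2,10,50,90,98])*1e3,1),np.median(p[:,2]))
    m=(abs(c[...,0])<.035)&(c[...,1]>.025)&(c[...,1]<.055); print("bed",np.nanmedian(c[m][:,2]))
```

```text
top stop 87 [62.6 64.5 74.  82.8 84.2] 0.04149712231672331
top jaw 62 [-8.3 -5.2  3.9 10.3 11.8] 0.03939784555594861
bed 0.02013926375941355
side stop 103 [66.1 67.9 80.4 86.6 89.2] 0.04243257005381107
side jaw 76 [-7.  -4.   9.1 13.9 16.5] 0.039557143348288026
bed 0.022458303805333757
```

The stop face lies at about y = 63 mm and the jaw face at about 12 mm, so I aim the centre at about 37.5 mm. That means shifting -3 mm and lowering.

Emit:
step_arm(
  deltas=[
    [-0.6,0.03,-0.003,0,0],
    [-0.6,0.06,-0.003,0,0],
    [-0.6,0.075,-0.003,0,0],
    [-0.6,0.082,-0.003,0,0],
    [-0.6,0.086,-0.003,0,0],
    [-0.6,0.088,-0.003,0,0],
    [-0.6,0.09,-0.003,0,0],
    [-0.6,0.09,-0.003,0,0],
  ],
)

```text
time_s: 7.25
tool_pos: [0.5656, -0.1137, 0.0698]
tool_rot: [-50.6, 90.0, -45.5]
force: [-0.1, -0.0, -3.8]
grip_width: 0.0294
```

Run:
```python
from h import *
q=np.load("/tmp/q.npy"); Rz=R.from_euler('z',q[2]).as_matrix()
plan([.565,-.11,.0685],5.4); print(monitor.get_obs()["force"])
im,d=read_camera("side"); c=(cloud("side",d)-[q[0],q[1],0])@Rz
m=(abs(c[...,0])<.045)&(c[...,1]>.01)&(c[...,1]<.066)&(c[...,2]>.038)&(c[...,2]<.052)&(im.min(-1)>170)
p=c[m];print(len(p),np.percentile(p,[1,99],axis=0),cv2.minAreaRect(p[:,:2].astype(np.float32)))
```

```text
pos [ 0.5656 -0.1137  0.0698] zang 5.0 q [ 38.5  21.7 -35.2 103.5  14.4  59.2   2.8] grip 0.0294 t 7.25
shift [ 0.0013  0.0037 -0.0003] turn -0.37254834466770603
[-0.0762182  -0.00505708 -3.7777733 ]
144 [[-0.02765081  0.01830931  0.03818662]
 [ 0.03115015  0.06447465  0.05114732]] ((0.0009264033287763596, 0.04299449548125267), (0.060844942927360535, 0.04833786562085152), 4.767719745635986)
```

Emit:
step_arm(
  deltas=[
    [-0.6,0.001,0,0,0],
    [-0.6,0.002,0,0,0],
    [-0.6,0.002,0,0,0],
  ],
)

```text
time_s: 7.68
tool_pos: [0.5658, -0.1136, 0.0686]
tool_rot: [-77.8, 90.0, -72.8]
force: [-2.8, 0.3, 5.8]
grip_width: 0.0295
```

Emit:
step_arm(
  deltas=[
    [0.2,0,0,0,0],
    [0.2,0,0,0,0],
    [0.2,0,0,0,0],
    [0.2,-0.02,0,0,0],
    [0.2,-0.05,0,0,0],
    [0.2,-0.09,0,0,0],
    [0.2,-0.11,-0.04,0,0],
    [0.2,-0.11,-0.09,0,0],
    [0,-0.11,-0.112,0,0],
    [-0.2,-0.11,-0.112,0,0],
    [-0.2,-0.11,-0.112,0,0],
  ],
)

```text
time_s: 9.05
tool_pos: [0.5756, -0.2224, 0.1777]
tool_rot: [86.0, 89.9, 91.2]
force: [-0.7, 1.7, -0.0]
grip_width: 0.037
```

Run:
```python
from h import *
from clamp import T
q=np.load("/tmp/q.npy"); Rz=R.from_euler('z',q[2]).as_matrix()
im,d=read_camera("side"); w=cloud("side",d); c=(w-[q[0],q[1],0])@Rz
m=(abs(c[...,0])<.045)&(c[...,1]>.01)&(c[...,1]<.075)&(c[...,2]>.038)&(c[...,2]<.052)&(im.min(-1)>170)
p=c[m];print(len(p),np.percentile(p,[1,99],axis=0),cv2.minAreaRect(p[:,:2].astype(np.float32)))
cv2.imwrite("pics/s3.png",cv2.resize(im[130:230,240:370],(780,600))[...,::-1])
# knob angle from saved top: dark bar pixels above pocket floor
Z=np.load("/tmp/top.npz"); ct=(Z["w"]-[q[0],q[1],0])@Rz
k=(abs(ct[...,0])<.035)&(abs(ct[...,1]+.075)<.035)&(ct[...,2]>.058)&(ct[...,2]<.078)
P=ct[k][:,:2]; print("bar",len(P),P.mean(0),cv2.minAreaRect(P.astype(np.float32))); u=np.linalg.svd(P-P.mean(0))[2][0]; print(np.degrees(np.arctan2(u[1],u[0])))
print("knob",T(q,[0,-.075,.056])); plan(T(q,[0,-.075,.056]),5.4-16+90)
```

```text
176 [[-0.02752212  0.01625738  0.03843422]
 [ 0.03098188  0.07131146  0.0513971 ]] ((0.0013639908283948898, 0.04358411580324173), (0.060801032930612564, 0.05861113965511322), 3.305265426635742)
bar 69 [-0.00075196 -0.07461762] ((0.00014320574700832367, -0.07519267499446869), (0.013458779081702232, 0.04744572937488556), 72.281005859375)
163.49158492617423
knob [ 0.57564262 -0.22247884  0.056     ]
pos [ 0.5757 -0.2222  0.1777] zang 5.2 q [ 46.   19.8 -33.6  91.9  11.3  71.8  15.6] grip 0.036 t 9.1
shift [ 1.217e-01 -5.000e-04 -1.000e-04] turn -74.17255495036528
```

View pics/s3.png

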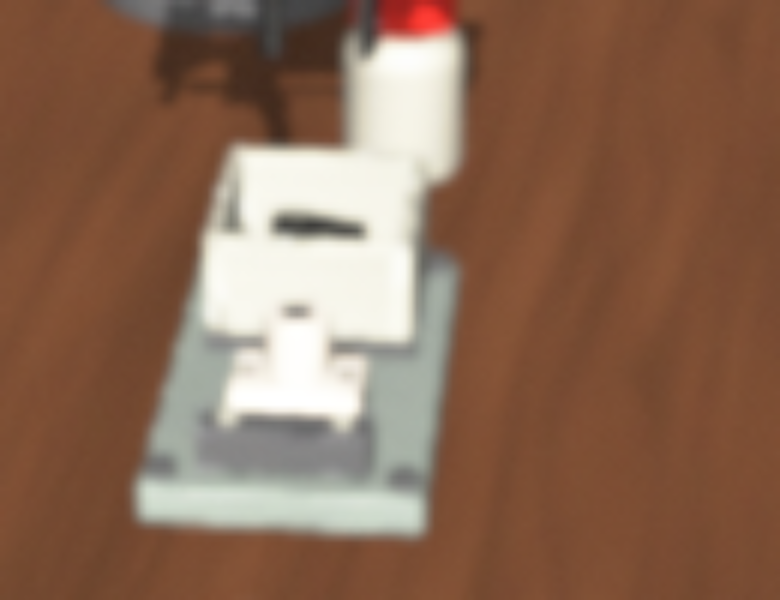

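The casting stands flat between jaw and stop at crop (290,390), and the bar is at (320,225). The knob is at 16.5°. I turn the gripper square to the bar, then descend.

Emit:
step_arm(
  deltas=[
    [-0.2,0,0,0,-10],
    [-0.2,0,0,0,-20],
    [-0.2,0,0,0,-30],
    [-0.2,0,0,0,-40],
    [-0.2,0,0,0,-50],
    [-0.2,0.02,0,0,-60],
    [-0.2,0.04,0,0,-70],
    [-0.2,0.06,0,0,-74],
    [-0.2,0.07,0,0,-74],
    [-0.2,0.07,0,0,-74],
  ],
)

```text
time_s: 10.35
tool_pos: [0.5751, -0.2239, 0.1072]
tool_rot: [69.7, 89.9, 148.8]
force: [0.4, 0.1, 0.1]
grip_width: 0.035
```

Run:
```python
from h import *
plan([.5756,-.2225,.057],78.9)
```

```text
pos [ 0.5751 -0.2239  0.1072] zang 79.1 q [ 53.7  26.4 -44.   95.7  19.7  66.1  83.6] grip 0.035 t 10.35
shift [ 0.0502 -0.0002  0.0014] turn 0.15972530294170895
```

Emit:
step_arm(
  deltas=[
    [-0.2,0.02,0,0.001,0],
    [-0.2,0.035,0,0.001,0],
    [-0.2,0.045,0,0.001,0],
    [-0.2,0.05,0,0.001,0],
    [-0.2,0.05,0,0.001,0],
    [-0.9,0.05,0,0.001,0],
    [-0.9,0.05,0,0.001,0],
    [-0.9,0.05,0,0.001,0],
    [-0.9,0.05,0,0.001,0],
    [-0.9,0.05,0,0.001,0],
  ],
  newtons=60,
)

```text
time_s: 11.6
tool_pos: [0.576, -0.2244, 0.0588]
tool_rot: [-132.4, 89.9, -53.3]
force: [-1.5, -0.3, 4.4]
grip_width: 0.0135
```

```bash
cat > tq.py <<'E'
from h import *
q=np.load("/tmp/q.npy")
p,M,o=pose(); z=M[:,2]; a=np.degrees(np.arctan2(z[1],z[0]))
k=(np.degrees(q[2])+90-a+90)%180-90
if k<-30:k+=180
print("knob~",round(k,1),"pos",np.round(p,4),"F",np.round(o["force"],1),"tq",np.round(o["wrist_torque"],3),"e7",np.round(o["effort"][6],3),"q7",round(o["qpos"][6],1),"w",round(o["grip_width"],4),o["time_s"])
E
python3 tq.py
```

```text
knob~ 16.4 pos [ 0.576  -0.2244  0.0588] F [-1.5 -0.3  4.4] tq [0.169 0.2   0.056] e7 -0.078 q7 81.8 w 0.0135 11.6
```

Emit:
step_arm(
  deltas=[
    [-0.9,0,0,0,5],
    [-0.9,0,0,0,10],
    [-0.9,0,0,0,15],
    [-0.9,0,0,0,20],
    [-0.9,0,0,0,20],
  ],
)

```text
time_s: 12.22
tool_pos: [0.5761, -0.2239, 0.0588]
tool_rot: [-91.4, 89.9, -32.3]
force: [-1.2, 0.8, 6.3]
grip_width: 0.0134
```

```bash
python3 tq.py
```

```text
knob~ 36.3 pos [ 0.5761 -0.2239  0.0588] F [-1.2  0.8  6.3] tq [ 0.268  0.237 -0.066] e7 -0.135 q7 63.5 w 0.0134 12.225
```

Emit:
step_arm(
  deltas=[
    [-0.9,0,0,0,5],
    [-0.9,0,0,0,10],
    [-0.9,0,0,0,15],
    [-0.9,0,0,0,20],
    [-0.9,0,0,0,20],
  ],
)

```text
time_s: 12.85
tool_pos: [0.5765, -0.2235, 0.0588]
tool_rot: [-46.4, 89.9, -7.3]
force: [-1.2, 1.5, 4.8]
grip_width: 0.0138
```

```bash
python3 tq.py
```

```text
knob~ 56.3 pos [ 0.5765 -0.2235  0.0588] F [-1.2  1.5  4.8] tq [ 0.343  0.057 -0.016] e7 -0.142 q7 45.2 w 0.0138 12.85
```

Emit:
step_arm(
  deltas=[
    [-0.9,0,0,0,4],
    [-0.9,0,0,0,8],
  ],
)

```text
time_s: 13.1
tool_pos: [0.5766, -0.2234, 0.0588]
tool_rot: [-34.0, 89.9, -2.9]
force: [-0.4, 1.5, 5.4]
grip_width: 0.0136
```

```bash
python3 tq.py
```

```text
knob~ 64.3 pos [ 0.5766 -0.2234  0.0588] F [-0.4  1.5  5.4] tq [0.339 0.015 0.382] e7 0.19 q7 37.7 w 0.0136 13.1
```

Emit:
step_arm(
  deltas=[
    [-0.9,0,0,0,4],
    [-0.9,0,0,0,8],
  ],
)

```text
time_s: 13.35
tool_pos: [0.5768, -0.2233, 0.0588]
tool_rot: [-24.5, 89.9, -1.4]
force: [0.2, 2.1, 4.9]
grip_width: 0.013
```

```bash
python3 tq.py
python3 - <<'E'
from h import *
q=np.load("/tmp/q.npy"); Rz=R.from_euler('z',q[2]).as_matrix()
im,d=read_camera("side"); cv2.imwrite("pics/s4.png",cv2.resize(im[130:230,240:370],(780,600))[...,::-1])
E
```

```text
knob~ 72.3 pos [ 0.5768 -0.2233  0.0588] F [0.2 2.1 4.9] tq [ 0.321 -0.125  0.349] e7 0.187 q7 30.3 w 0.013 13.35
```

View pics/s4.png

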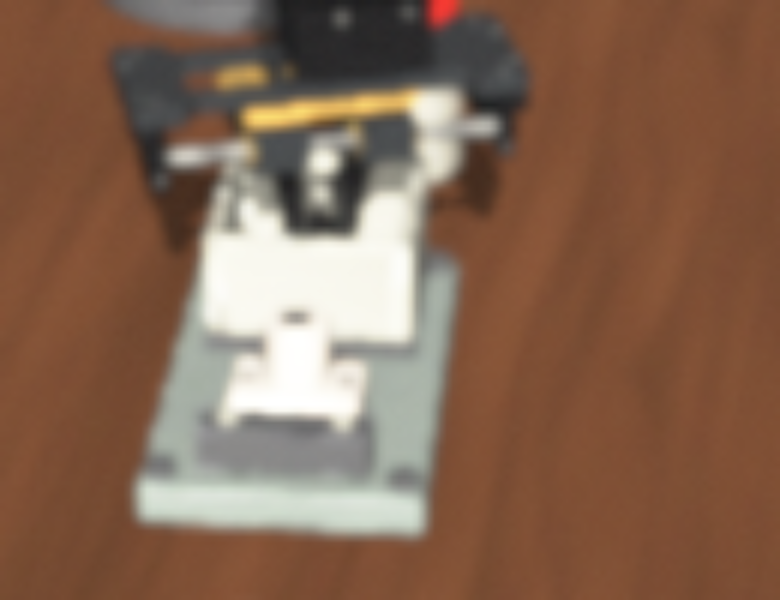

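The fingers are on the bar inside the guard at crop (320,190), clear of its walls, and the casting has not moved. Torque while moving, before any bite, is about 0.35–0.38 N m.

Emit:
step_arm(
  deltas=[
    [-0.9,0,0,0,4],
    [-0.9,0,0,0,8],
  ],
)

```text
time_s: 13.65
tool_pos: [0.577, -0.2232, 0.0588]
tool_rot: [-14.3, 89.8, 0.9]
force: [1.0, 2.0, 5.1]
grip_width: 0.0135
```

```bash
python3 tq.py
```

```text
knob~ 80.3 pos [ 0.577  -0.2232  0.0588] F [1.  2.  5.1] tq [ 0.387 -0.282  0.388] e7 0.19 q7 23.0 w 0.0135 13.65
```

Emit:
step_arm(
  deltas=[
    [-0.9,0,0,0,4],
  ],
)

```text
time_s: 13.78
tool_pos: [0.5771, -0.2232, 0.0588]
tool_rot: [-10.5, 89.8, 0.6]
force: [0.8, 1.6, 5.6]
grip_width: 0.0135
```

```bash
python3 tq.py
```

```text
knob~ 84.3 pos [ 0.5771 -0.2232  0.0588] F [0.8 1.6 5.6] tq [ 0.365 -0.263  0.352] e7 0.187 q7 19.3 w 0.0135 13.775
```

Emit:
step_arm(
  deltas=[
    [-0.9,0,0,0,4],
  ],
)

```text
time_s: 13.9
tool_pos: [0.5772, -0.2232, 0.0588]
tool_rot: [-6.8, 89.8, 0.3]
force: [0.9, 0.9, 3.9]
grip_width: 0.0136
```

```bash
python3 tq.py
```

```text
knob~ 88.3 pos [ 0.5772 -0.2232  0.0588] F [0.9 0.9 3.9] tq [ 0.416 -0.315  0.339] e7 0.188 q7 15.5 w 0.0136 13.9
```

Emit:
step_arm(
  deltas=[
    [-0.9,0,0,0,4],
  ],
)

```text
time_s: 14.02
tool_pos: [0.5774, -0.2231, 0.0588]
tool_rot: [-2.0, 89.8, 1.1]
force: [0.8, 2.3, 3.8]
grip_width: 0.0137
```

```bash
python3 tq.py
```

```text
knob~ 92.3 pos [ 0.5774 -0.2231  0.0588] F [0.8 2.3 3.8] tq [ 0.365 -0.353  0.341] e7 0.188 q7 11.8 w 0.0137 14.025
```

Emit:
step_arm(
  deltas=[
    [-0.9,0,0,0,4],
  ],
)

```text
time_s: 14.15
tool_pos: [0.5774, -0.2231, 0.0588]
tool_rot: [1.5, 89.8, 0.7]
force: [1.5, 1.4, 3.2]
grip_width: 0.0132
```

```bash
python3 tq.py
```

```text
knob~ 96.3 pos [ 0.5774 -0.2231  0.0588] F [1.5 1.4 3.2] tq [ 0.349 -0.462  0.421] e7 0.169 q7 8.1 w 0.0132 14.15
```

Emit:
step_arm(
  deltas=[
    [-0.9,0,0,0,3],
  ],
)

```text
time_s: 14.28
tool_pos: [0.5775, -0.2232, 0.0588]
tool_rot: [3.2, 89.8, -0.6]
force: [2.8, 2.0, 4.6]
grip_width: 0.0134
```

```bash
python3 tq.py
```

```text
knob~ 99.2 pos [ 0.5775 -0.2232  0.0588] F [2.8 2.  4.6] tq [ 0.334 -0.479  0.378] e7 -0.028 q7 5.4 w 0.0134 14.275
```

Emit:
step_arm(
  deltas=[
    [-0.9,0,0,0,3],
  ],
)

```text
time_s: 14.4
tool_pos: [0.5776, -0.2231, 0.0588]
tool_rot: [6.0, 89.8, -0.8]
force: [3.4, 0.8, 3.4]
grip_width: 0.0135
```

```bash
python3 tq.py
```

```text
knob~ 102.2 pos [ 0.5776 -0.2231  0.0588] F [3.4 0.8 3.4] tq [ 0.402 -0.5    0.367] e7 -0.008 q7 2.6 w 0.0135 14.4
```

Emit:
step_arm(
  deltas=[
    [-0.9,0,0,0,3],
  ],
)

```text
time_s: 14.52
tool_pos: [0.5777, -0.2232, 0.0588]
tool_rot: [8.3, 89.8, -1.5]
force: [2.9, 2.0, 3.5]
grip_width: 0.0137
```

```bash
python3 tq.py
```

```text
knob~ 105.2 pos [ 0.5777 -0.2232  0.0588] F [2.9 2.  3.5] tq [ 0.347 -0.537  0.437] e7 -0.029 q7 -0.2 w 0.0137 14.525
```

Emit:
step_arm(
  deltas=[
    [-0.9,0,0,0,3],
  ],
)

```text
time_s: 14.65
tool_pos: [0.5778, -0.2232, 0.0588]
tool_rot: [10.6, 89.8, -2.2]
force: [2.6, 0.9, 4.1]
grip_width: 0.0133
```

```bash
python3 tq.py
```

```text
knob~ 108.2 pos [ 0.5778 -0.2232  0.0588] F [2.6 0.9 4.1] tq [ 0.299 -0.575  0.467] e7 -0.051 q7 -3.0 w 0.0133 14.65
```

Emit:
step_arm(
  deltas=[
    [-0.9,0,0,0,3],
  ],
)

```text
time_s: 14.78
tool_pos: [0.5778, -0.2232, 0.0588]
tool_rot: [12.3, 89.7, -3.5]
force: [2.9, 1.5, 3.7]
grip_width: 0.0135
```

```bash
python3 tq.py
```

```text
knob~ 111.2 pos [ 0.5778 -0.2232  0.0588] F [2.9 1.5 3.7] tq [ 0.36  -0.599  0.476] e7 -0.073 q7 -5.8 w 0.0135 14.775
```

Emit:
step_arm(
  deltas=[
    [-0.9,0,0,0,2],
  ],
)

```text
time_s: 14.9
tool_pos: [0.5778, -0.2233, 0.0588]
tool_rot: [15.2, 89.7, -2.7]
force: [5.0, 2.0, 5.0]
grip_width: 0.0135
```

```bash
python3 tq.py
```

```text
knob~ 113.2 pos [ 0.5778 -0.2233  0.0588] F [5. 2. 5.] tq [ 0.367 -0.901  0.461] e7 -0.26 q7 -7.7 w 0.0135 14.9
```

The wrist joint's effort is a clean signal. It was flat at 0.188 up to 92° and then fell steadily at about 0.0073 per degree, so the bite came at about 94°. The target is therefore about 114°: 1° more, settle, release and rise.

Emit:
step_arm(
  deltas=[
    [-0.9,0,0,0,1],
    [-0.9,0,0,0,1],
    [-0.9,0,0,0,1],
  ],
)

```text
time_s: 15.28
tool_pos: [0.5779, -0.2232, 0.0588]
tool_rot: [19.2, 89.7, 0.4]
force: [6.1, 3.8, 4.5]
grip_width: 0.0133
```

```bash
python3 tq.py
```

```text
knob~ 114.2 pos [ 0.5779 -0.2232  0.0588] F [6.1 3.8 4.5] tq [ 0.561 -1.04   0.446] e7 -0.418 q7 -8.6 w 0.0133 15.275
```

Emit:
step_arm(
  deltas=[
    [-0.3,0,0,0,0],
    [-0.3,0,0,0,0],
    [-0.3,0,0,0,0],
    [-0.3,-0.02,0,0,0],
    [-0.3,-0.05,0,0,0],
    [-0.3,-0.09,0,0,0],
    [-0.3,-0.14,0,0,0],
    [-0.3,-0.18,0,0,0],
    [-0.3,-0.2,0,0,0],
    [-0.3,-0.2,0,0,0],
  ],
)

```text
time_s: 16.52
tool_pos: [0.576, -0.2244, 0.259]
tool_rot: [-10.8, 89.8, -29.8]
force: [0.4, -0.1, -0.2]
grip_width: 0.0307
```

```bash
python3 tq.py
python3 - <<'E'
from h import *
plan([.45,-.45,.28])
E
```

```text
knob~ 114.4 pos [ 0.576  -0.2244  0.259 ] F [ 0.4 -0.1 -0.2] tq [-0.05  -0.046  0.022] e7 0.015 q7 -5.2 w 0.0307 16.525
pos [ 0.576  -0.2244  0.259 ] zang -19.0 q [ 39.9  15.7 -25.7  85.9   6.9  79.8  -5.2] grip 0.0307 t 16.525
shift [-0.021  -0.2543 -0.0458] turn None
```

Back off to uncover the view, then check.

Emit:
step_arm(
  deltas=[
    [-0.3,0,-0.05,-0.008,0],
    [-0.3,0,-0.1,-0.018,0],
    [-0.3,0,-0.15,-0.026,0],
    [-0.3,0,-0.2,-0.035,0],
    [-0.3,0,-0.25,-0.045,0],
    [-0.3,0,-0.25,-0.045,0],
    [-0.3,0,-0.25,-0.045,0],
  ],
)

```text
time_s: 17.4
tool_pos: [0.4514, -0.4449, 0.2554]
tool_rot: [138.5, 89.8, 119.6]
force: [1.0, 0.3, -0.6]
grip_width: 0.0307
```

Run:
```python
from h import *
q=np.load("/tmp/q.npy"); Rz=R.from_euler('z',q[2]).as_matrix()
im,d=read_camera("top"); c=(cloud("top",d)-[q[0],q[1],0])@Rz
k=(abs(c[...,0])<.035)&(abs(c[...,1]+.075)<.035)&(c[...,2]>.058)&(c[...,2]<.078)
P=c[k][:,:2]; u=np.linalg.svd(P-P.mean(0))[2][0]; print("knob",(-np.degrees(np.arctan2(u[1],u[0])))%180,len(P))
k=(abs(c[...,0])<.045)&(c[...,1]>.012)&(c[...,1]<.075)&(c[...,2]>.037)&(c[...,2]<.052)&(im.min(-1)>170)
print("casting foot",cv2.minAreaRect(c[k][:,:2].astype(np.float32)),np.median(c[k][:,2]))
k=(abs(c[...,0])<.05)&(c[...,1]>.01)&(c[...,1]<.07)&(c[...,2]>.068)&(c[...,2]<.09); print("boss",c[k].mean(0))
s,_=read_camera("side"); A=cv2.resize(im[160:250,295:400],(400,343)); B=cv2.resize(s[130:230,240:370],(400,343))
cv2.imwrite("pics/end.png",np.hstack([A,B])[...,::-1])
```

```text
knob 114.1813190516144 76
casting foot ((-0.000449400395154953, 0.04772472381591797), (0.06513281911611557, 0.054124630987644196), 0.2652878761291504) 0.04359721796829086
boss [-0.00176132  0.04238269  0.07597366]
```

View pics/end.png

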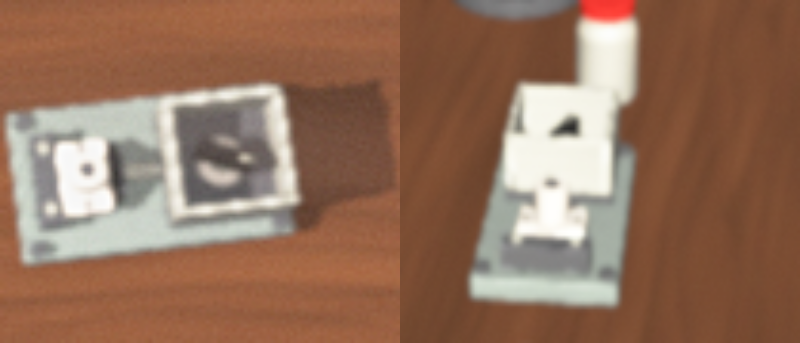

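The casting sits square and flat against the stop, left panel (85,180), with the jaw on it. The knob measures 114°.

```bash
python3 -c "
from cell import env; print(env.sign_off())"
```

```text
the job is handed in; nothing more can be done
None
```

The small aluminium casting is clamped and the job is handed in. I put it flat on the bed between jaw and stop, let go, and turned the knob clockwise in one grasp, from about 16° to 114°. The bite was felt at about 94°, so it is tightened about 20° further.

**Last checks:**
- **Knob:** the top camera shows it stayed at 114.2° after I let go.
- **Casting:** it is flat and square against the stop, about 1–2 mm off the clamp's middle line.
- **Forces:** readings at the end of each move stayed under about 9 N. I saw no sign of leaning on the guard.
- **Time:** the clock was at about 17.5 s at hand-in.

**A small disagreement:** the boss position seen by the camera (y = 42.4 mm) puts the bite nearer 89°. That would mean about 25° of squeeze rather than 20°, which is still inside the 8–36 N limits.

**Not checked:** I did not re-measure the other things on the bench at the end. I saw no contact with any of them.

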